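# Seat the tube rack on the bench shaker and snap its clamp shut

### The job

With your fingertips, push the square tube rack along the bench shaker's platform until it sits fully home against the back stop. Then push the clamp's T-handle over, away from the rack, past its dead point until it snaps down and locks the rack in place. Only push: do not pick up or tip the rack, and leave everything else standing where it is.

Things in the scene. Friction and masses are not known exactly. Their poses are not given: they have to be found in the camera images.
- shaker: Bench shaker fixed to the table, 300 (x) x 210 (y) x 80 mm high, flat platform on top. Origin: centre of its underside. Its +x is the way the rack slides home (roughly away from the robot, yaw within 0.32 rad). Two guide rails along x, 15 mm high, 8 mm thick, 84 mm apart inside, run from x -145 to +45 mm. The clamp stands right behind the back stop.
- shaker_stop (a point): Foot of the back stop's front face, mid-channel, at platform height (80 mm above the table); axes as the shaker. The stop is 10 mm thick, 100 mm wide, 35 mm high.
- rack: Square tube rack, a block 80 (x) x 76 (y) x 50 mm with six white-capped tubes (to 70 mm high) in its front half; loose, 0.25 to 0.5 kg, slides at 2 to 9 N. It stands on the platform between the rails, 30 to 45 mm short of the stop. Origin: centre of its underside; its flat front face (towards the robot, the one to push) is 40 mm to -x. The clamp pad lands on its bare rear top.
- rack_rear (a point): Middle of the lower edge of the rack's rear face (40 mm to +x of its origin). The rack is home when this point meets shaker_stop.
- clamp_pivot (a point): Pivot of the clamp's handle, axis along the shaker's y: 53 mm behind the stop's front face, 94 mm above the platform (174 mm above the table), between cheek plates 43 mm wide overall, 102 mm high. While open, the pad's arm slopes up from the cheeks towards the robot, to at most 20 mm above this pivot, and swings down as the handle is pushed.
- clamp_handle (a joint): Handle angle (rad): 0 upright (open), growing as its top swings to the shaker's +x, away from the rack; 1.5 end stop, nearly level (locked). Starts at 0 to 0.35 and stays where left. The pad meets the rack at about 0.8; dead point about 1.2: short of it the handle springs back a little, past it it snaps to 1.5. About 2 to 5 N at the grip.
- handle_grip (a point): Centre of the handle's black cross bar, 75 mm from the pivot: a round bar of 16 mm diameter, 64 mm long along the shaker's y, with a flat stem below it. Push on its robot side at first, on its top at the end of the swing.
- clamp_pad: Round rubber pad, 18 mm across, under the tip of the clamp's arm, sprung (up to 8 mm, 10 to 25 N); it presses on the rack's rear top when the clamp is locked. Origin: centre of its lower face.
- ledge_vial: White capped vial, 25 mm across, 56 mm tall, standing on the left (+y) margin of the shaker's platform. Bystander; origin under its centre.
- vial_a: White capped vial, 25 mm across, 56 mm tall, on the table right of the shaker. Bystander.
- vial_b: Second such vial on the table right of the shaker. Bystander.
- sample_jar: Squat jar, 64 mm across, 75 mm tall, on the table beside the shaker. Bystander.
- buffer_bottle: Bottle, 68 mm across, 160 mm tall, on the table beside the shaker. Bystander.
- tip_box: Flat closed box 85 x 120 x 50 mm, on the table beside the shaker. Bystander.
- long_rack: Another, longer tube rack, 60 x 120 x 50 mm (70 with caps), standing on the table beside the shaker, not on it. Bystander.
There are look-alikes about, which are no part of the job. What is shaped like the rack but yellow is not meant.

How it is judged:
By the outcome, as a careful person would: the job done as asked, in the order asked, and still so for the second after the job is handed in, with the robot touching nothing.
It also fails if it takes over 43 s, if anything falls off the work surface, if the arm or the gripper's body presses on something with over 40 N, if the wrist force passes 120 N, or if a joint passes its speed limit or range.

### The arm

A 6-joint arm with a two-finger parallel gripper is mounted at the origin on the work surface. World frame = base frame: x ahead of the robot, y to its left, z up, the work surface at z = 0. Lengths are in m, angles in rad, forces in N, time in s.
With the tool pointing down it reaches from about 0.35 to 0.975 m from the base axis. Payload 4.9 kg.
Tool frame: the origin (TCP) lies on the centre line of the jaws, within the pads' length; the fingertips stand ctrl.tcp_to_tips ahead of it and the grasp point (between the pads) lies 3 mm ahead of it (ctrl.tcp_to_tips is the distance from the TCP to the fingertips, in m); z points along the fingers, y is the direction in which the jaws open and shut (so a half turn about z gives the same grasp; the last joint's range is limited). The gripper opens to 85 mm and grips with 20 to 120 N. Pads are 22 mm wide; open, the fingers measure 114 mm over their backs; the gripper's body (76 mm by 85 mm) begins 54 mm behind the grasp point. The pads swing forward as they close: fully open they stand 13 mm farther back than shut.
Start: joints at [1.103, 0.053, 1.613, -0, 1.476, -0.119], TCP at [0.214, 0.587, 0.253] pointing down, gripper open.
Joint ranges: [-3.01, 3.01], [-1.01, 2.22], [0.06, 2.58], [-1.02, 4.17], [0.09, 2.62], [-3.14, 3.14]. Speed limits (rad/s): [2.57, 2.57, 3.14, 3.14, 3.14, 3.14].

### API

Orientations are given as a rotation vector (axis times angle).
In Python, from station import ctrl, vision gives the robot as it stands.
- The arm moves only by the tool jog_arm, never from a script. Its argument "deltas" is a list of rows, each a list of 7 numbers: the turn, a rotation vector about the tool's x, y, z in rad, then the shift along the tool's x, y, z in cm, then the opening, from 0 (shut) to 1 (fully open). A call has 1 to 12 rows; each row shifts and turns the commanded pose from where the row before left it, along the tool's axes as they then stand; what a row does not reach is not made up. A row lasts 1/12 s, in which the tool goes at most 41.7 mm and 7.16 degrees, less where a joint would pass 70% of its speed; a pose out of reach is approached as far as the arm can. A call with a gripper value outside its range is refused whole. The fingers move at their own pace and stop on an object; "grip_force" is the grip in N (left out, the last holds). Time passes only in rows, so rows that do not move let the fingers close. It gives the time, the measured TCP pose, the force and the opening at its end, in the units of the state.
- ctrl.get_obs(): the state, without advancing time (a new reading comes with each control period).
- vision.get_image(name): name is "scene" or "top" or "wrist"; returns (picture, depth): 480x640x3 uint8, red, green, blue; 480x640 float32, m along the optical axis (not along the pixel's ray), 0 where there is no reading.
- vision.calibration(name): a dict with "fx", "fy", "cx", "cy" (pixels), "rvec" (rotation vector, rad) and "tvec" (3), from world to camera coordinates, as OpenCV has them; the wrist camera has in their place "hand_eye" (4x4, takes a point from camera to tool coordinates, whose origin is the TCP and whose axes are the flange's). Camera axes: x right, y down, z forward; pixel columns grow to the right and rows downward; lengths in m; the calibration is good to about 2 mm. A picture is of the moment at which its call begins: read the wrist's pose just before it. calibration takes no time and is no camera call.
- ctrl.finish_job(): hands the job in, once; it reports no verdict.
The state is a dict: "t": time; "q": joint angles; "dq": joint speeds; "effort": joint torques, N m; "tool_pos": TCP position; "tool_rot": TCP orientation; "contact_force": force on the tool from outside, world axes, zero at the start; "wrist_torque": the same for the moment, N m; "opening": finger opening in m.
Only numpy, scipy, OpenCV 4.12 (cv2) and the standard library are available. Lean on these libraries where they do the work, as an engineer would, in place of code of your own. Each camera call takes 0.05 s, during which the arm holds its last target. There are 200 camera calls.

## Working session

There is one attempt and no reset: what is moved stays moved. The work goes in short steps, Python scripts to look and compute and a tool call to move; the robot and the scene stay as the last step left them, time stands still between calls to the robot, and variables do not carry over. Pictures are saved under pics/ and viewed, about 8 in all and at most 12, crops included, and the job is handed in when it is done.

Besides the shell and the picture viewer there is one more tool, called in YAML: its name, and indented under it one key for each argument. jog_arm: Moves the arm, as the interface text tells. Its arguments: {"type":"object","properties":{"deltas":{"type":"array"},"grip_force":{"type":"number"}},"required":["deltas"]}

```bash
ls; mkdir -p pics; cat > h.py <<'E'
import numpy as np,cv2
from station import ctrl,vision
from scipy.spatial.transform import Rotation as R
def grab(n):
    o=ctrl.get_obs(); im,d=vision.get_image(n); c=vision.calibration(n)
    K=np.array([[c['fx'],0,c['cx']],[0,c['fy'],c['cy']],[0,0,1]])
    if 'rvec' in c:
        Rc=cv2.Rodrigues(np.array(c['rvec'],float))[0]; t=np.array(c['tvec'],float).ravel()
        Rw,p=Rc.T,-Rc.T@t
    else:
        H=np.array(c['hand_eye']); T=R.from_rotvec(o['tool_rot']).as_matrix()
        Rw=T@H[:3,:3]; p=T@H[:3,3]+np.array(o['tool_pos'])
    return im,d,K,Rw,p
def cloud(d,K,Rw,p):
    v,u=np.mgrid[:d.shape[0],:d.shape[1]]
    ray=np.stack([(u-K[0,2])/K[0,0],(v-K[1,2])/K[1,1],np.ones(d.shape)],-1)
    return (ray*d[...,None])@Rw.T+p
def plane(u,v,z,K,Rw,p):
    r=Rw@np.array([(u-K[0,2])/K[0,0],(v-K[1,2])/K[1,1],1]); return p+r*(z-p[2])/r[2]
E
python3 - <<'E'
from h import *
print(ctrl.get_obs(),ctrl.tcp_to_tips)
for n in('top','scene'):
    im,d,K,Rw,p=grab(n); cv2.imwrite(f'pics/{n}1.png',im[...,::-1]); np.savez(f'{n}1.npz',im=im,d=d,K=K,Rw=Rw,p=p); print(n,p,Rw[:,2],K[0,0])
E
```

```text
pics
{'t': 0.0, 'q': array([ 1.10296499e+00,  5.33631759e-02,  1.61430081e+00,  6.45785451e-06,
        1.47600526e+00, -1.18985306e-01]), 'dq': array([-0.0012964 ,  0.00042728, -0.00125586, -0.00025355,  0.00107261,
        0.00083451]), 'effort': array([-2.81617518e-03, -3.93665314e+01, -3.70185649e+01, -3.00660722e-04,
        6.75925883e-03, -4.73925486e-07]), 'tool_pos': array([0.2133586 , 0.58683561, 0.25205499]), 'tool_rot': array([-0.54508718, -3.09332552,  0.00311898]), 'contact_force': array([ 0.70510084,  0.0466532 , -1.06423714]), 'wrist_torque': array([-0.0278417 , -0.00413067, -0.04600216]), 'opening': 0.08510838021471764} 0.022
top [0.47333174 0.0129782  1.24167578] [ 0.11218592  0.01970428 -0.99349185] 462.82027188064546
scene [1.26478371 0.18037649 0.69918199] [-0.77400085 -0.16003665 -0.61262628] 441.87345461888117
```

View pics/top1.png

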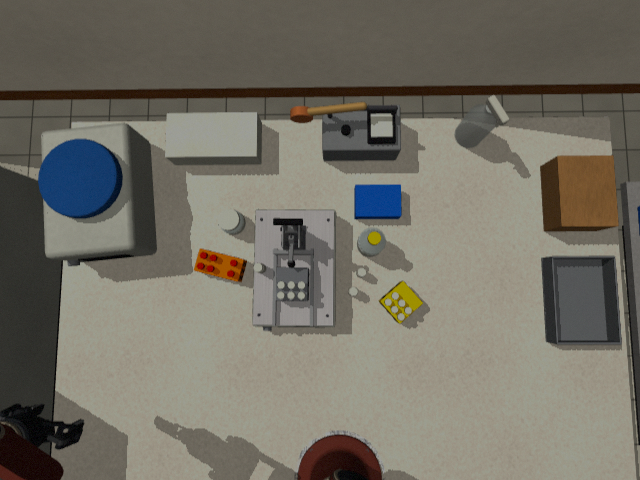

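View pics/scene1.png

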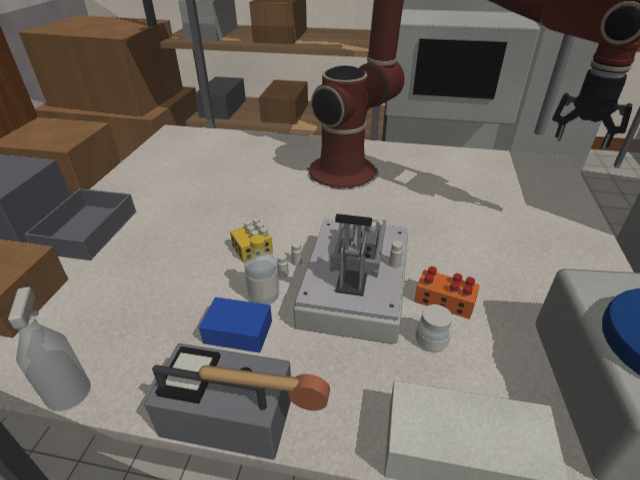

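The top view shows the shaker platform from about (254,210) to (336,327). On it are the rack at about (292,285), the black handle bar at (288,221) and the ledge vial at (260,268). The base is at the bottom, so world +x points up in the image. The scene view confirms this layout. Next I'll measure from depth.

```bash
python3 - <<'E'
from h import *
z=np.load('top1.npz'); im,d=z['im'],z['d']; P=cloud(d,z['K'],z['Rw'],z['p'])
sl=np.s_[195:340,245:345]; Q=P[sl].reshape(-1,3); C=im[sl].reshape(-1,3).astype(int)
print('table z',np.median(P[340:380,200:400,2]))
m=(Q[:,2]>.07)&(Q[:,2]<.09); (c,s,a)=r=cv2.minAreaRect(Q[m,:2].astype(np.float32)); print(r, np.median(Q[m,2]))
bx=cv2.boxPoints(r); print(bx)
# yaw from long side
e=[bx[1]-bx[0],bx[2]-bx[1]]; e=max(e,key=np.linalg.norm); yaw=np.arctan2(e[1],e[0]); yaw=(yaw+np.pi/2)%np.pi-np.pi/2
print('yaw',yaw)
cs,sn=np.cos(yaw),np.sin(yaw); L=np.c_[(Q[:,:2]-c)@np.array([[cs,-sn],[sn,cs]]),Q[:,2]]
for lo,hi,n in((.09,.1,'rails'),(.108,.12,'stop'),(.122,.136,'racktop'),(.14,.156,'caps'),(.16,.19,'hi'),(.2,.27,'handle')):
    k=(L[:,2]>lo)&(L[:,2]<hi); A=L[k]; print(n,k.sum(),np.round(np.percentile(A,[2,50,98],0),3).tolist() if k.sum() else '')
blk=(C.max(1)<45)&(L[:,2]>.1); A=L[blk]; print('black',np.round(np.percentile(A,[2,50,98],0),3).tolist(),blk.sum())
np.save('sh.npy',[*c,yaw])
D=cv2.resize(im[200:335,245:345][...,::-1],None,fx=5,fy=4.4,interpolation=cv2.INTER_CUBIC); cv2.imwrite('pics/c1.png',D)
E
```

```text
table z -3.2777225705937774e-05
((0.5326594114303589, 0.11124761402606964), (0.20286832749843597, 0.28922039270401), 89.6423110961914) 0.07975812378439295
[[0.3874188  0.0107182 ]
 [0.67663354 0.00891265]
 [0.6779     0.21177703]
 [0.3886853  0.21358258]]
yaw -0.0062428713
rails 530 [[-0.139, -0.049, 0.09], [-0.044, -0.021, 0.095], [0.072, 0.051, 0.099]]
stop 200 [[-0.083, -0.047, 0.109], [0.034, 0.012, 0.115], [0.068, 0.077, 0.119]]
racktop 834 [[-0.08, -0.037, 0.125], [-0.03, -0.0, 0.13], [0.007, 0.084, 0.135]]
caps 313 [[-0.077, -0.03, 0.143], [-0.052, -0.0, 0.15], [0.057, 0.032, 0.155]]
hi 359 [[0.002, -0.022, 0.161], [0.061, -0.0, 0.177], [0.09, 0.022, 0.185]]
handle 237 [[0.081, -0.032, 0.205], [0.089, 0.0, 0.255], [0.096, 0.031, 0.259]]
black [[-0.061, -0.038, 0.104], [0.082, -0.004, 0.187], [0.094, 0.027, 0.259]] 408
```

View pics/c1.png

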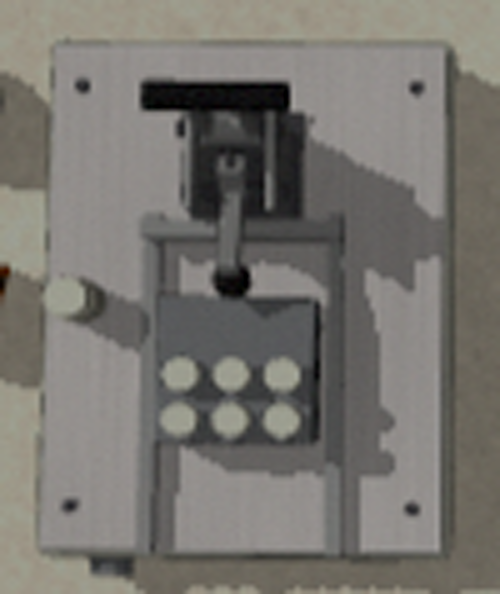

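```bash
python3 - <<'E'
from h import *
z=np.load('top1.npz'); im,d=z['im'],z['d']; P=cloud(d,z['K'],z['Rw'],z['p'])
cx,cy,yaw=np.load('sh.npy'); cs,sn=np.cos(yaw),np.sin(yaw)
Q=P[195:340,245:345].reshape(-1,3); L=np.c_[(Q[:,:2]-[cx,cy])@np.array([[cs,-sn],[sn,cs]]),Q[:,2]]
x,y,h=L.T
def rep(n,k): print(n,k.sum(),np.round(np.percentile(L[k],[0,5,50,95,100],0),4).tolist())
rep('stop',(h>.11)&(h<.12)&(abs(y)>.025)&(abs(y)<.05)&(x>.01)&(x<.08))
rep('rack',(h>.12)&(h<.14)&(x<.03)&(abs(y)<.05))
k=(h>.126)&(h<.133)&(x<.03)&(abs(y)<.045); print(cv2.minAreaRect(Q[k,:2].astype(np.float32)))
rep('railL',(h>.088)&(h<.1)&(y>.035)&(y<.06)&(x<-.09)); rep('railR',(h>.088)&(h<.1)&(y<-.035)&(y>-.06)&(x<-.09))
b=(h>.24)&(x>.05); rep('bar',b); print(cv2.minAreaRect(Q[b,:2].astype(np.float32)))
rep('cheek',(h>.17)&(h<.19)&(x>.05)&(abs(y)>.012))
m=(h>.07)&(h<.09); rep('plat',m)
rep('vial',(h>.12)&(y>.06)&(y<.11)&(x<.1))
rep('arm',(h>.15)&(h<.21)&(x<.045)&(x>-.02)&(abs(y)<.02))
E
```

```text
stop 90 [[0.0309, -0.0499, 0.1108], [0.0312, -0.0474, 0.1112], [0.036, 0.0261, 0.1147], [0.0408, 0.0471, 0.1176], [0.0412, 0.0485, 0.1199]]
rack 781 [[-0.0826, -0.0383, 0.1201], [-0.08, -0.0344, 0.1261], [-0.0325, -0.0025, 0.1296], [-0.0061, 0.0355, 0.1333], [-0.0036, 0.0389, 0.1398]]
((0.4895970821380615, 0.11228866130113602), (0.07897951453924179, 0.07504195719957352), 0.04082002863287926)
railL 84 [[-0.1418, 0.0429, 0.0898], [-0.1394, 0.0432, 0.0917], [-0.1175, 0.0466, 0.0941], [-0.0932, 0.051, 0.0974], [-0.0907, 0.0512, 0.0995]]
railR 69 [[-0.1437, -0.0478, 0.0892], [-0.1412, -0.0476, 0.092], [-0.117, -0.045, 0.0949], [-0.0927, -0.0424, 0.0981], [-0.0902, -0.0421, 0.0991]]
bar 209 [[0.0826, -0.0318, 0.2489], [0.083, -0.0296, 0.251], [0.089, 0.0004, 0.2549], [0.0961, 0.0286, 0.2583], [0.0966, 0.0312, 0.26]]
((0.6222432851791382, 0.11039097607135773), (0.06305094063282013, 0.01380043663084507), 89.46771240234375)
cheek 101 [[0.051, -0.0245, 0.1718], [0.0536, -0.0222, 0.1742], [0.0757, -0.0147, 0.1803], [0.0883, 0.0223, 0.1846], [0.0921, 0.0251, 0.1855]]
plat 6517 [[-0.1446, -0.1014, 0.0701], [-0.1328, -0.0935, 0.076], [0.0065, -0.0119, 0.0798], [0.1339, 0.0924, 0.084], [0.1446, 0.1014, 0.0899]]
vial 78 [[-0.0157, 0.071, 0.1202], [-0.0133, 0.072, 0.1213], [-0.0042, 0.0808, 0.1345], [0.0052, 0.0909, 0.1391], [0.0085, 0.0929, 0.1418]]
arm 126 [[-0.0049, -0.02, 0.1521], [-0.0008, -0.0072, 0.1557], [0.0181, -0.0003, 0.1672], [0.0437, 0.0166, 0.1811], [0.0444, 0.019, 0.1836]]
```

jog_arm:
  deltas:
    - [0,0,-0.116,0,0,0,0]
    - [0,0,-0.116,0,0,0,0]
    - [0,0,-0.116,0,0,0,0]
    - [0,0,0,-1,-3,0,0]
    - [0,0,0,-1,-3,0,0]
    - [0,0,0,-1,-3,0,0]
    - [0,0,0,-1,-3,0,0]
    - [0,0,0,-1,-3,0,0]
    - [0,0,0,-1,-3,0,0]
    - [0,0,0,-1,-3,0,0]
    - [0,0,0,-1,-3,0,0]
  grip_force: 40

```text
t: 1.02
tool_pos: [0.2933, 0.3457, 0.2527]
tool_rot: [-0.0, -3.141, 0.001]
contact_force: [1.0, 0.5, -0.1]
opening: -0.0001
```

jog_arm:
  deltas:
    - [0,0,0,-1,-3,0,0]
    - [0,0,0,-1,-3,0,0]
    - [0,0,0,-1,-3,0,0]
    - [0,0,0,-1,-3,0,0]
    - [0,0,0,-1,-3,0,0]
    - [0,0,0,-1,-3,0,0]
    - [0,0,0,-1,-3,0,0]
    - [0,0,0,-1,-2.5,0,0]
    - [0,-0.116,0,0,0,0,0]
    - [0,-0.116,0,0,0,0,0]
    - [0,-0.116,0,0,0,0,0]
    - [0,0,0,0,0,0,0]

```text
t: 2.02
tool_pos: [0.3711, 0.1121, 0.2514]
tool_rot: [0.001, 2.791, 0.0]
contact_force: [-1.2, -0.9, -0.3]
opening: -0.0
```

```bash
python3 - <<'E'
from h import *
o=ctrl.get_obs(); print(o['t'],o['tool_pos'],R.from_rotvec(o['tool_rot']).as_matrix().round(3),o['contact_force'],o['opening'],o['q'])
im,d,K,Rw,p=grab('wrist'); cv2.imwrite('pics/w1.png',im[...,::-1]); np.savez('w1.npz',im=im,d=d,K=K,Rw=Rw,p=p)
E
```

```text
2.0167 [0.37110597 0.11205658 0.25141443] [[-0.939  0.001  0.343]
 [ 0.001  1.    -0.   ]
 [-0.343  0.    -0.939]] [-1.16858439 -0.91260884 -0.25782871] -2.685800620160398e-05 [ 0.13090718 -0.85552956  2.31013749 -0.04607009  1.3398457  -1.4365449 ]
```

View pics/w1.png

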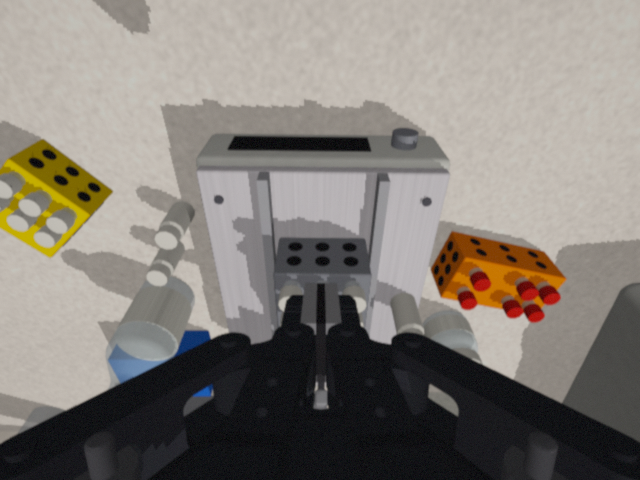

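The wrist view shows the rack's front face centred at about (322,270) between the rails, in line with the closed fingers at column ~321. I'll descend behind it.

jog_arm:
  deltas:
    - [0,0,0,0.03,0,1.5,0]
    - [0,0,0,0.03,0,1.5,0]
    - [0,0,0,0.03,0,1.5,0]
    - [0,0,0,0.03,0,1.5,0]
    - [0,0,0,0.03,0,1.5,0]
    - [0,0,0,0.03,0,1.5,0]
    - [0,0,0,0.03,0,1.5,0]
    - [0,0,0,0.03,0,1.5,0]
    - [0,0,0,0.03,0,1.2,0]
    - [0,0,0,0.03,0,1.1,0]
    - [0,0,0,0,0,0,0]

```text
t: 2.98
tool_pos: [0.4183, 0.112, 0.1149]
tool_rot: [0.001, 2.802, -0.001]
contact_force: [0.7, 0.1, -0.3]
opening: -0.0001
```

jog_arm:
  deltas:
    - [0,0,0,-0.28,0,0.1,0]
    - [0,0,0,-0.28,0,0.1,0]
    - [0,0,0,-0.28,0,0.1,0]
    - [0,0,0,-0.28,0,0.1,0]
    - [0,0,0,-0.28,0,0.1,0]
    - [0,0,0,-0.28,0,0.1,0]
    - [0,0,0,-0.28,0,0.1,0]
    - [0,0,0,-0.28,0,0.1,0]
    - [0,0,0,-0.28,0,0.1,0]
    - [0,0,0,-0.28,0,0.1,0]
    - [0,0,0,-0.28,0,0.1,0]
    - [0,0,0,0,0,0,0]

```text
t: 3.98
tool_pos: [0.4522, 0.1122, 0.1185]
tool_rot: [0.001, 2.794, -0.0]
contact_force: [-1.2, -0.2, 0.5]
opening: 0.0001
```

jog_arm:
  deltas:
    - [0,0,0,-0.19,0,0.07,0]
    - [0,0,0,-0.19,0,0.07,0]
    - [0,0,0,-0.19,0,0.07,0]
    - [0,0,0,0,0,0,0]

```text
t: 4.32
tool_pos: [0.458, 0.1122, 0.1181]
tool_rot: [0.001, 2.794, -0.0]
contact_force: [-3.0, -0.9, 1.6]
opening: 0.0001
```

jog_arm:
  deltas:
    - [0,0,0,-0.19,0,0.07,0]
    - [0,0,0,-0.19,0,0.07,0]
    - [0,0,0,0,0,0,0]

```text
t: 4.57
tool_pos: [0.462, 0.1122, 0.118]
tool_rot: [0.001, 2.794, -0.0]
contact_force: [-2.5, 1.2, 1.8]
opening: 0.0002
```

jog_arm:
  deltas:
    - [0,0,0,-0.14,0,0.05,0]
    - [0,0,0,-0.14,0,0.05,0]
    - [0,0,0,0,0,0,0]

```text
t: 4.82
tool_pos: [0.465, 0.1121, 0.1179]
tool_rot: [0.001, 2.794, -0.0]
contact_force: [-2.9, 0.0, 2.8]
opening: 0.0002
```

Not at the stop yet: friction reads only about 3 N and there is no rise. I'll keep pushing in small steps.

jog_arm:
  deltas:
    - [0,0,0,-0.14,0,0.05,0]
    - [0,0,0,0,0,0,0]

```text
t: 4.98
tool_pos: [0.4665, 0.1121, 0.1179]
tool_rot: [0.001, 2.794, -0.0]
contact_force: [-2.2, -0.4, 2.7]
opening: 0.0002
```

jog_arm:
  deltas:
    - [0,0,0,-0.14,0,0.05,0]
    - [0,0,0,0,0,0,0]

```text
t: 5.15
tool_pos: [0.467, 0.1122, 0.1178]
tool_rot: [0.001, 2.797, -0.0]
contact_force: [-11.0, 0.1, 8.3]
opening: -0.0
```

jog_arm:
  deltas:
    - [0,0,0,-0.14,0,0.05,0]
    - [0,0,0,0,0,0,0]

```text
t: 5.32
tool_pos: [0.4673, 0.1122, 0.1177]
tool_rot: [0.001, 2.801, -0.001]
contact_force: [-21.1, 0.2, 15.5]
opening: -0.0001
```

```bash
python3 - <<'E'
from h import *
cx,cy,yaw=np.load('sh.npy'); cs,sn=np.cos(yaw),np.sin(yaw)
im,d,K,Rw,p=grab('top'); P=cloud(d,K,Rw,p); Q=P[195:340,245:345].reshape(-1,3); x,y,h=(L:=np.c_[(Q[:,:2]-[cx,cy])@np.array([[cs,-sn],[sn,cs]]),Q[:,2]]).T
def rep(n,k): print(n,k.sum(),np.round(np.percentile(L[k],[0,5,50,95,100],0),4).tolist())
rep('stop',(h>.108)&(h<.12)&(abs(y)>.025)&(abs(y)<.05)&(x>.01)&(x<.08))
rep('rack',(h>.122)&(h<.137)&(x<.045)&(x>-.03)&(abs(y)<.036)&(abs(y)>.02))
cv2.imwrite('pics/c2.png',cv2.resize(im[200:335,245:345][...,::-1],None,fx=5,fy=4.4,interpolation=cv2.INTER_CUBIC))
E
```

```text
stop 83 [[0.0309, -0.0498, 0.1086], [0.0312, -0.0474, 0.111], [0.0361, 0.0262, 0.1146], [0.041, 0.0478, 0.1186], [0.0413, 0.0489, 0.1199]]
rack 246 [[-0.0279, -0.036, 0.1231], [-0.0255, -0.0339, 0.1264], [0.0081, -0.0216, 0.1296], [0.0299, 0.0341, 0.1333], [0.0445, 0.0359, 0.136]]
```

The rack is home: force jumped to 21 N with no more travel, and depth puts its rear at the stop's front face (0.030 vs 0.031). I'll back off, rise and go to the handle.

jog_arm:
  deltas:
    - [0,0,0,0.94,0,-0.34,0]
    - [0,0,0,1.88,0,-0.68,0]
    - [0,0,0,-0.98,0,-2.69,0]
    - [0,0,0,-0.98,0,-2.69,0]
    - [0,0,0,-0.98,0,-2.69,0]
    - [0,0,0,-0.98,0,-2.69,0]
    - [0,0,0,-0.98,0,-2.69,0]
    - [0,0,0,-1.88,0,0.68,0]
    - [0,0,0,-1.88,0,0.68,0]
    - [0,0,0,-1.88,0,0.68,0]
    - [0,0,0,-1.88,0,0.68,0]
    - [0,0,0,0,0,0,0]

```text
t: 6.37
tool_pos: [0.5221, 0.1117, 0.2612]
tool_rot: [0.002, 2.792, -0.001]
contact_force: [-0.5, 0.0, 0.3]
opening: -0.0002
```

```bash
python3 - <<'E'
from h import *
im,d,K,Rw,p=grab('scene'); cv2.imwrite('pics/s2.png',cv2.resize(im[100:340,200:500][...,::-1],None,fx=2.4,fy=2.4))
E
```

```text
(no output)
```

View pics/s2.png

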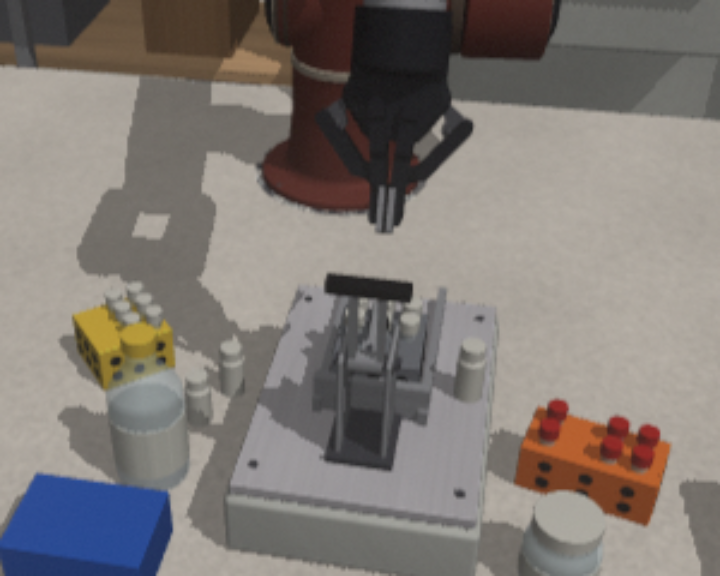

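The fingers, at (385,210), are in line with the bar at (368,288), and the rack sits behind the stop. The bystanders haven't moved. I'll approach and start pushing the handle.

jog_arm:
  deltas:
    - [0,0,0,-1.68,0,0.51,0]
    - [0,0,0,-1.68,0,0.51,0]
    - [0,0,0,-1.68,0,0.51,0]
    - [0,0,0,-1.68,0,0.51,0]
    - [0,0,0,-0.32,0,0.12,0]
    - [0,0,0,-0.32,0,0.12,0]
    - [0,0,0,-0.32,0,0.12,0]
    - [0,0,0,-0.32,0,0.12,0]
    - [0,0,0,-0.32,0,0.12,0]
    - [0,0,0,-0.32,0,0.12,0]

```text
t: 7.25
tool_pos: [0.6094, 0.1121, 0.2642]
tool_rot: [0.001, 2.796, -0.0]
contact_force: [-4.6, -0.1, 0.9]
opening: 0.0001
```

jog_arm:
  deltas:
    - [0,0,0,-0.29,0,0.24,0]
    - [0,0,0,-0.29,0,0.24,0]
    - [0,0,0,-0.29,0,0.24,0]
    - [0,0,0,-0.29,0,0.24,0]
    - [0,0,0,-0.29,0,0.24,0]
    - [0,0,0,-0.29,0,0.24,0]
    - [0,0,0,0,0,0,0]

```text
t: 7.83
tool_pos: [0.6319, 0.112, 0.2565]
tool_rot: [0.001, 2.794, -0.0]
contact_force: [-0.0, 0.2, 0.5]
opening: 0.0
```

```bash
cat > bar.py <<'E'
from h import *
import sys
print(ctrl.get_obs()['tool_pos'])
cx,cy,yaw=np.load('sh.npy'); cs,sn=np.cos(yaw),np.sin(yaw)
im,d,K,Rw,p=grab('scene'); P=cloud(d,K,Rw,p); Q=P[100:340,200:500].reshape(-1,3);C=im[100:340,200:500].reshape(-1,3).max(1)
k=(Q[:,0]>.61)&(Q[:,0]<.75)&(Q[:,2]>.165)&(Q[:,2]<.27)&(abs(Q[:,1]-.111)<.036)&(abs(Q[:,1]-.111)>.022)&(C<60)
print('bar',k.sum(),np.round(np.percentile(Q[k],[5,50,95],0),4).tolist() if k.sum() else '')
m=np.median(Q[k],0); print('theta~',np.arctan2(m[0]-.616,m[2]-.174))
cv2.imwrite(f'pics/{sys.argv[1]}.png',cv2.resize(im[100:340,200:500][...,::-1],None,fx=2.4,fy=2.4))
E
python3 bar.py s3
```

```text
[0.63194903 0.11195493 0.25652386]
bar 103 [[0.6218, 0.0818, 0.1749], [0.6619, 0.1347, 0.2416], [0.6649, 0.1432, 0.2449]]
theta~ 0.5964781711877921
```

jog_arm:
  deltas:
    - [0,0,0,-0.24,0,0.31,0]
    - [0,0,0,-0.24,0,0.31,0]
    - [0,0,0,-0.24,0,0.31,0]
    - [0,0,0,-0.24,0,0.31,0]
    - [0,0,0,-0.24,0,0.31,0]
    - [0,0,0,-0.24,0,0.31,0]

```text
t: 8.38
tool_pos: [0.651, 0.112, 0.2437]
tool_rot: [0.001, 2.796, -0.0]
contact_force: [-4.2, -0.9, 0.7]
opening: -0.0001
```

jog_arm:
  deltas:
    - [0,0,0,-0.29,0,0.36,0]
    - [0,0,0,-0.29,0,0.36,0]
    - [0,0,0,-0.29,0,0.36,0]
    - [0,0,0,-0.29,0,0.36,0]
    - [0,0,0,-0.29,0,0.36,0]
    - [0,0,0,-0.29,0,0.36,0]
    - [0,0,0,0,0,0,0]

```text
t: 8.97
tool_pos: [0.676, 0.1119, 0.2299]
tool_rot: [0.001, 2.793, -0.0]
contact_force: [-0.0, -0.9, -0.8]
opening: -0.0001
```

```bash
python3 bar.py s4
```

```text
[0.67600828 0.11190112 0.22992965]
bar 257 [[0.6548, 0.0801, 0.1978], [0.6784, 0.1342, 0.2592], [0.6947, 0.1441, 0.2686]]
theta~ 0.6321018577778532
```

View pics/s4.png

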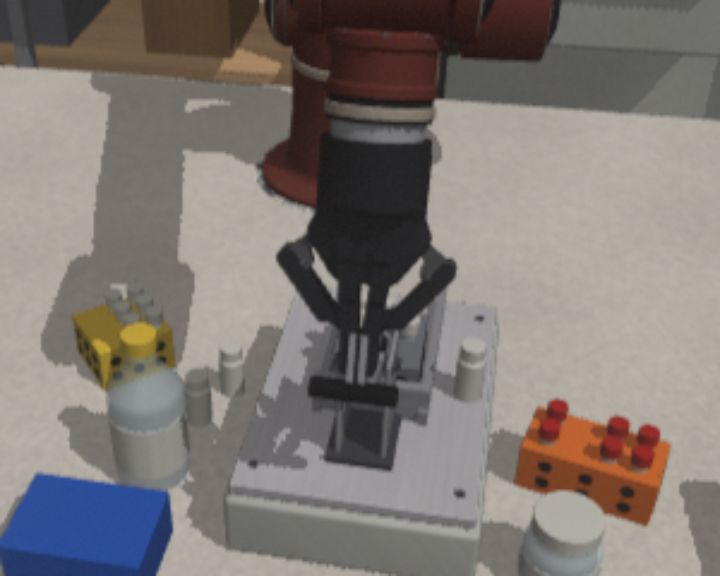

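The fingertips are behind and on top of the bar, which is at (352,390) and close to the dead point. I'll press on over it.

jog_arm:
  deltas:
    - [0,0,0,0.05,0,0.32,0]
    - [0,0,0,0.05,0,0.32,0]
    - [0,0,0,0.05,0,0.32,0]
    - [0,0,0,0.05,0,0.32,0]
    - [0,0,0,0.05,0,0.32,0]
    - [0,0,0,0.05,0,0.32,0]
    - [0,0,0,0,0,0,0]

```text
t: 9.6
tool_pos: [0.6784, 0.1119, 0.2098]
tool_rot: [0.001, 2.795, -0.0]
contact_force: [0.4, 0.2, 0.3]
opening: 0.0001
```

jog_arm:
  deltas:
    - [0,0,0,0.05,0,0.15,0]
    - [0,0,0,0.05,0,0.15,0]
    - [0,0,0,0,0,0,0]

```text
t: 9.85
tool_pos: [0.6788, 0.112, 0.2076]
tool_rot: [0.001, 2.794, -0.0]
contact_force: [0.4, 1.0, 1.1]
opening: -0.0001
```

jog_arm:
  deltas:
    - [0,0,0,-0.3,0,-0.9,0]
    - [0,0,0,-0.86,0,-2.35,0]
    - [0,0,0,-0.86,0,-2.35,0]
    - [0,0,0,-0.86,0,-2.35,0]
    - [0,0,0,-0.86,0,-2.35,0]
    - [0,0,0,2.8,0,-1.03,0]
    - [0,0,0,2.8,0,-1.03,0]
    - [0,0,0,2.8,0,-1.03,0]
    - [0,0,0,2.8,0,-1.03,0]
    - [0,0,0,2.8,0,-1.03,0]
    - [0,0,0,2.8,0,-1.03,0]
    - [0,0,0,2.8,0,-1.03,0]

```text
t: 10.85
tool_pos: [0.4688, 0.1121, 0.3195]
tool_rot: [0.001, 2.792, 0.0]
contact_force: [-0.2, -0.5, 0.4]
opening: -0.0
```

jog_arm:
  deltas:
    - [0,0,0,2.8,0,-1.03,0]
    - [0,0,0,1.4,0,-0.5,0]
    - [0,0,0,0,0,0,0]
    - [0,0,0,0,0,0,0]

```text
t: 11.18
tool_pos: [0.4255, 0.1123, 0.32]
tool_rot: [0.001, 2.79, 0.0]
contact_force: [-0.4, 0.1, -0.3]
opening: -0.0001
```

```bash
python3 bar.py s5; python3 - <<'E'
from h import *
cx,cy,yaw=np.load('sh.npy'); cs,sn=np.cos(yaw),np.sin(yaw)
im,d,K,Rw,p=grab('top'); P=cloud(d,K,Rw,p); Q=P[195:340,245:345].reshape(-1,3); x,y,h=(L:=np.c_[(Q[:,:2]-[cx,cy])@np.array([[cs,-sn],[sn,cs]]),Q[:,2]]).T
def rep(n,k): print(n,k.sum(),np.round(np.percentile(L[k],[0,5,50,95,100],0),4).tolist() if k.sum() else '')
rep('rack',(h>.122)&(h<.137)&(x<.045)&(x>-.06)&(abs(y)<.036)&(abs(y)>.02))
rep('bar',(h>.15)&(x>.1)&(x<.2)&(abs(y)<.04)&(abs(y)>.02))
rep('vial',(h>.12)&(y>.06)&(y<.11)&(x<.1)&(h<.15))
i0=np.load('top1.npz')['im']; df=np.abs(im.astype(int)-i0).max(2)>60; cv2.imwrite('pics/c5.png',np.hstack([cv2.resize(im[195:340,245:345][...,::-1],(400,580),interpolation=cv2.INTER_CUBIC),cv2.resize(cv2.cvtColor((df[150:340,180:440]*255).astype(np.uint8),8),(400,580))]))
E
```

```text
[0.42548447 0.11227649 0.32002341]
bar 104 [[0.6218, 0.0814, 0.1747], [0.6969, 0.1351, 0.1829], [0.7003, 0.1429, 0.1866]]
theta~ 1.4617593580421617
rack 294 [[-0.0494, -0.036, 0.1228], [-0.047, -0.034, 0.1259], [0.0034, -0.0217, 0.1299], [0.0278, 0.0341, 0.1332], [0.0449, 0.036, 0.1363]]
bar 47 [[0.1509, -0.0314, 0.1788], [0.1516, -0.0311, 0.1809], [0.1555, -0.022, 0.1857], [0.1608, 0.029, 0.1903], [0.1611, 0.0295, 0.1919]]
vial 78 [[-0.014, 0.0708, 0.1207], [-0.0133, 0.072, 0.1222], [-0.0042, 0.0808, 0.1347], [0.0053, 0.0903, 0.1389], [0.0085, 0.0933, 0.1405]]
```

View pics/s5.png

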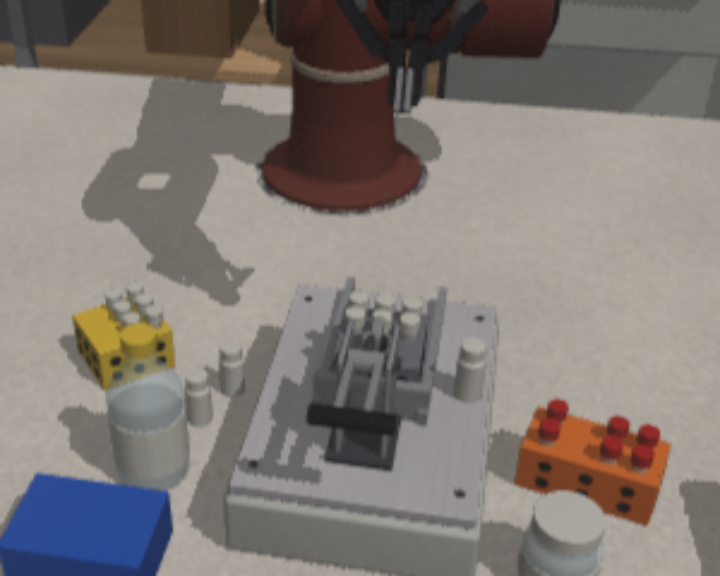

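View pics/c5.png

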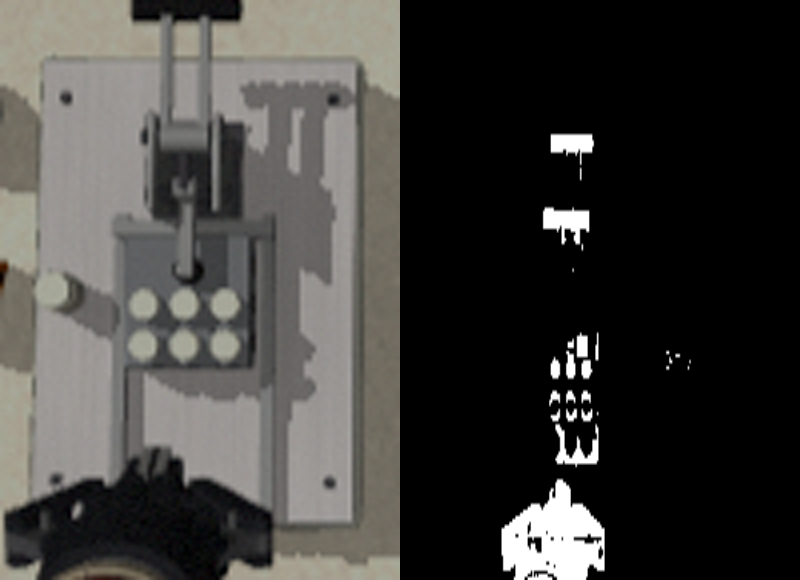

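The handle is down at about 1.5, the pad is on the rack's rear top, and the rack is flush with the stop. Apart from the arm, only the rack and clamp show real change from the first picture, plus a few faint pixels near the yellow rack. I'm handing in.

```bash
python3 -c "
from station import ctrl
print(ctrl.finish_job(), ctrl.get_obs()['t'])"
```

```text
the job is handed in; nothing more can be done
the job is handed in; nothing more can be done
```

The rack is home against the back stop and the clamp is locked over it. I handed the job in at about 11.3 s of robot time, with the arm clear of everything.

- **Rack:** I pushed it with closed fingertips about 34 mm. At the stop the push force jumped from about 3 N to 21 N with no more travel. In the final depth check, its front face plus the 80 mm length puts the rear at 30.6 mm, against 30.9 mm for the stop's front face.
- **Clamp:** I pushed the handle over its dead point, and it stayed down with the arm away. The scene camera gives an angle of about 1.46 rad from the bar's visible surface, and the top view has the bar nearly level at about z 0.18 m. The pad is on the rack's rear top.
- **Bystanders:** The ledge vial measured the same before and after. Comparing the first and last top pictures, the others near the shaker look unmoved.
- **Checks that were less clean:**
  - The depth readings of the rack's rear edge varied by about 2 mm, because the stop lies so close behind it.
  - A mid-swing reading of the handle angle (0.63 rad) was wrong because the gripper got into the mask. I judged that stage by the picture instead.
  - The picture comparison also showed a few faint pixels near the yellow rack. I took these to be the arm's shadow and did not check further.

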